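# Release a glass bauble and set it on its ring

### The job

Pull the dispenser's spring-loaded gate knob up to its stop so that the blue glass bauble rolls down to the front stop, and let the gate close again behind it. Pick the bauble up with a light grip (the thin glass cracks if pinched at 40 N) and set it down softly, without dropping or pressing it, on the one empty cardboard ring in the cream tray. Leave the other two baubles and the yellow and pink jars where they are.

Things in the scene. Friction and masses are not known exactly. Their poses are not given: they have to be found in the camera images.
- dispenser: Fixed plywood chute, base 320 x 100 mm; two steel rails (36 mm wide in all) fall 5 degrees to its -x end. Origin on the table under the catch point, +x up the slope. At x = -29 mm red front stop, 24 mm wide, top z = 96 mm; at x = 130 mm gate between two posts (outer faces y = +-45 mm) with a bridge, top z = 147 mm; then a clear hood to x = 256 mm, top z = 129 mm.
- catch (a point): Point fixed on the dispenser: the bauble's centre when it rests on the rails against the front stop, 75.5 mm above the table.
- gate (a joint): Lift of the yellow gate blade in m: 0 shut, 0.050 at its upper stop. A spring (3 N shut, 7 N at the stop) shuts it whenever it is let go. The bauble passes from about 0.037.
- knob (a point): Centre of the gate's black upright knob, a cylinder 26 mm across and 30 mm high; it rises and falls with the gate. Shut, it is 182 mm above the table, its underside 20 mm above the bridge.
- bauble_center (a point): Centre of the blue bauble, a thin glass ball 50 mm across, about 40 g. It waits behind the gate under the hood. It cracks if pinched with 40 N or more (each finger 40 N, together 80 N), if the chute, its gate or the ring press it with 25 N or more, or if it lands on the ring at over 0.4 m/s (a drop of 8 mm).
- tray: Fixed cream packing tray, 110 (x) x 320 (y) x 16 mm high, walls 4 mm; origin on the table under its centre. Holds three rings in a row along its y, 100 mm apart.
- bauble_amber_center (a point): Centre of the amber bauble, 50 mm ball, resting on its own ring.
- bauble_green_center (a point): Centre of the green bauble, 50 mm ball, resting on its own ring.
- ring_empty_seat (a point): The point where the centre of a bauble lies when it rests on the empty ring: on the ring's axis, 17.3 mm above its top edge. The ring is an upright cardboard tube fixed in the tray, 42 mm outside, 36 mm inside, 35 mm high, its top 40 mm above the table.
- ring_amber_seat (a point): The same point of the ring that carries the amber bauble.
- ring_green_seat (a point): The same point of the ring that carries the green bauble.
- jar_yellow: Yellow jar, 64 mm across, 85 mm high, standing; origin at the centre of its underside.
- jar_pink: Pink jar, 64 mm across, 85 mm high, standing; origin at the centre of its underside.
- bauble: The same blue bauble; its frame turns as it rolls, so use bauble_center for its place.
- ring_empty: The empty cardboard ring; origin at the centre of its underside, 5 mm above the table.

How it is judged:
By the outcome, as a careful person would: the job done as asked, in the order asked, and still so for the second after the job is handed in, with the robot touching nothing.
It also fails if it takes over 50 s, if anything falls off the work surface, if the arm or the gripper's body presses on something with over 40 N, if the wrist force passes 120 N, or if a joint passes its speed limit or range.

### The arm

A 7-joint arm with a two-finger parallel gripper is mounted at the origin on the work surface. World frame = base frame: x ahead of the robot, y to its left, z up, the work surface at z = 0. Lengths are in mm, angles in rad, forces in N, time in s.
With the tool pointing down it reaches from about 400 to 875 mm from the base axis. Payload 4.4 kg.
Tool frame: the origin (TCP) lies at the very end of the fingers, on their centre line; the grasp point (between the pads) lies 19 mm behind it; z points along the fingers, y is the line along which they close (so a half turn about z gives the same grasp; the last joint's range is limited). The gripper opens to 85 mm and grips with 20 to 120 N. Pads are 22 mm wide; open, the fingers measure 114 mm over their backs; the gripper's body (76 mm by 85 mm) begins 54 mm behind the grasp point. The pads swing forward as they close: fully open they stand 13 mm farther back than shut.
Start: joints at [-1.222, 0.628, 0.038, 1.517, -0.027, 0.996, -0.02], TCP at [261.933, 594.902, 231.313] pointing down, gripper open.
Joint ranges: [-3.06, 3.06], [-0.37, 2.12], [-1.25, 1.32], [0.18, 2.47], [-1.1, 4.24], [0.23, 1.98], [-2.94, 2.94]. Speed limits (rad/s): [2.57, 2.57, 3.14, 3.14, 3.14, 3.14, 3.14].

### API

Orientations are given as [roll, pitch, yaw] about the fixed x, y, z axes, in that order (R = Rz(yaw) Ry(pitch) Rx(roll)).
In Python, from cell import status, get_image, ctrl, models gives the robot as it stands.
- The arm moves only by the shell command python3 -m handwheel 'ROWS' [OPENING]. ROWS is JSON, a list of rows, each an object with "delta_pos": the shift along the world's x, y, z in cm, a list of three; "yaw": the turn about the world's z in rad. A call has 1 to 10 rows; each row shifts and turns the commanded pose from where the row before left it; what a row does not reach is not made up. A row lasts 1/12 s, in which the tool goes at most 41.7 mm and 7.16 degrees, less where a joint would pass 70% of its speed; a pose out of reach is approached as far as the arm can. A call is refused whole if a number of a shift passes 4.17 or a number of a turn 0.125, either way. A call with a gripper value outside its range is refused whole. OPENING is the opening, from -1 (shut) to 1 (fully open), set as the call begins (- or left out, the last holds). The fingers move at their own pace and stop on an object; the grip force is fixed at half the most. Time passes only in rows, so rows that do not move let the fingers close. It gives the time, the measured TCP pose, the force, the opening and the grip force at its end, in the units of the state.
- status.read_state(): the state, without advancing time (a new reading comes with each control period).
- get_image(name): name is "scene" or "top" or "wrist"; returns a dict with "color" (400x640x3 uint8, red, green, blue), "z_map" (400x640 float32, mm along the optical axis (not along the pixel's ray), 0 where there is no reading), "fx", "fy", "cx", "cy" (pixels), "position" and "rotation" of the camera in the world; the wrist camera has in their place "hand_eye" (4x4, takes a point from camera to tool coordinates, whose origin is the TCP and whose axes are the flange's). Camera axes: x right, y up, looking along -z (the intrinsics and any distortion apply to the point x, -y, -z); pixel columns grow to the right and rows downward; lengths in mm; the calibration is good to about 2 mm. The wrist camera is an equidistant fisheye: a pixel r from the principal point sees the ray r / f radians off the axis. A picture is of the moment at which its call begins: read the wrist's pose just before it.
- ctrl.finish_job(): hands the job in; it is judged then, once.
Trained networks look in a picture, given as the dict that the camera call returned (one of the last four; its "shot" number tells which), for a name from the list of things; names that differ only in an ending like _2 or _b are one class to them, and where a whole thing is asked for, a point or a joint stands for the part that bears it (a point fixed in the world has none). Each returns a list of dicts, best first, with "score" (0 to 1); they miss things now and then, are a little off and sometimes report something else, mostly with a low value. They report only what shows in the picture. A call takes as long as a camera call.
- models.boxes_of(picture, name): "rect" ([left, top, right, bottom] in pixels, round what is visible of it).
The state is a dict: "clock": time; "qpos": joint angles; "qd": joint speeds; "tau": joint torques, N m; "eef_pos": TCP position; "tool_rot": TCP orientation; "force": force on the tool from outside, world axes, zero at the start; "torque": the same for the moment, N m; "width": finger opening in mm; "gripper_force": force on a finger pad.
Only numpy, scipy, OpenCV 4.12 (cv2) and the standard library are available. Lean on these libraries where they do the work, as an engineer would, in place of code of your own. Each camera call takes 0.05 s, during which the arm holds its last target. There are 200 camera calls.

## Working session

There is one attempt and no reset: what is moved stays moved. The work goes in short steps, Python scripts to look and compute and a shell command to move; the robot and the scene stay as the last step left them, time stands still between calls to the robot, and variables do not carry over. Pictures are saved under pics/ and viewed, at most 10 in all, crops included, and the job is handed in when it is done.

```bash
mkdir -p pics; cat > h.py <<'E'
import numpy as np, cv2
from cell import status, get_image, ctrl, models
def cloud(im):
    z=im["z_map"]; v,u=np.mgrid[0:z.shape[0],0:z.shape[1]]
    p=np.stack([(u-im["cx"])/im["fx"]*z,-(v-im["cy"])/im["fy"]*z,-z],-1)
    P=p@np.array(im["rotation"]).T+np.array(im["position"]); P[z<=0]=np.nan
    return P
def save(im,n): cv2.imwrite(f"pics/{n}.png",im["color"][:,:,::-1])
E
python3 - <<'E'
from h import *
s=status.read_state();print({k:np.round(v,3).tolist() for k,v in s.items()})
for c in("top","scene"):
    im=get_image(c);save(im,c+"1");P=cloud(im);np.save(c+"1.npy",P)
    print(c,np.round(im["position"]),np.round(im["rotation"],2).tolist(),im["fx"])
    for n in["dispenser","knob","bauble_center","tray","bauble_amber_center","bauble_green_center","ring_empty","jar_yellow","jar_pink"]:
        for b in models.boxes_of(im,n)[:2]:
            l,t,r,d=[int(round(x)) for x in b["rect"]]
            Q=P[t:d+1,l:r+1].reshape(-1,3);Q=Q[~np.isnan(Q[:,0])]
            print(n,round(b["score"],2),[l,t,r,d],np.round(P[(t+d)//2,(l+r)//2]),"zmax",np.round(np.percentile(Q[:,2],97)) if len(Q) else None)
E
```

```text
{'clock': 0.0, 'qpos': [-1.222, 0.629, 0.038, 1.518, -0.027, 0.996, -0.02], 'qd': [0.0, 0.001, 0.001, 0.001, -0.0, -0.002, 0.001], 'tau': [-0.0, -56.341, 1.226, -19.345, 0.011, 0.011, 0.0], 'eef_pos': [261.677, 594.301, 230.401], 'tool_rot': [-3.14, 0.0, 2.727], 'force': [1.063, 0.116, -0.275], 'torque': [0.014, 0.029, -0.058], 'gripper_force': 0.0, 'width': 85.599}Traceback (most recent call last):
  File "<stdin>", line 4, in <module>
  File "h.py", line 6, in cloud
    P=p@np.array(im["rotation"]).T+np.array(im["position"]); P[z<=0]=np.nan
      ~~~~~~~~~~~~~~~~~~~~~~~~~~~~^~~~~~~~~~~~~~~~~~~~~~~~~
ValueError: operands could not be broadcast together with shapes (400,640) (3,)
```

```bash
sed -i 's/np.array(im\["rotation"\])/R.from_euler("xyz",im["rotation"]).as_matrix()/; 1a from scipy.spatial.transform import Rotation as R' h.py
cat > m.py <<'E'
from h import *
for c in("top","scene"):
    im=get_image(c);save(im,c+"1");print(c,np.round(im["position"]),np.round(im["rotation"],2),im["fx"])
    P=cloud(im);np.save(c+"1.npy",P);np.save(c+"c.npy",im["color"])
    for n in["dispenser","knob","bauble_center","tray","bauble_amber_center","bauble_green_center","ring_empty","jar_yellow","jar_pink"]:
        for b in models.boxes_of(im,n)[:2]:
            l,t,r,d=[int(round(x)) for x in b["rect"]]
            Q=P[t:d+1,l:r+1].reshape(-1,3);Q=Q[~np.isnan(Q[:,0])]
            print(n,round(b["score"],2),[l,t,r,d],np.round(P[(t+d)//2,(l+r)//2]),"zmax",np.round(np.percentile(Q[:,2],97)) if len(Q) else None)
E
python3 m.py
```

```text
top [ 386.   29. 1353.] [ 0.17 -0.01 -1.57] 432.9953364909136
dispenser 0.78 [227, 164, 290, 272] [557. 229.  12.] zmax 145.0
dispenser 0.64 [341, 158, 362, 181] [697. -57.  88.] zmax 90.0
knob 0.69 [244, 199, 264, 215] [564. 214. 192.] zmax 200.0
bauble_center 0.26 [178, 224, 204, 249] [494. 411.  87.] zmax 90.0
tray 0.66 [356, 213, 463, 268] [ 485. -227.   79.] zmax 77.0
bauble_amber_center 0.58 [398, 229, 420, 245] [ 494. -226.   83.] zmax 83.0
bauble_green_center 0.74 [436, 235, 456, 256] [ 471. -333.   86.] zmax 82.0
ring_empty 0.49 [229, 164, 291, 274] [554. 223.  13.] zmax 145.0
ring_empty 0.43 [372, 221, 384, 235] [ 528. -145.    7.] zmax 44.0
jar_yellow 0.73 [337, 158, 364, 182] [694. -54.  87.] zmax 90.0
jar_pink 0.98 [178, 224, 206, 252] [488. 408.  87.] zmax 89.0
jar_pink 0.24 [436, 238, 454, 253] [ 471. -332.   81.] zmax 83.0
scene [1491. -164.  766.] [ 0.98 -0.02  1.36] 397.91943636932007
dispenser 0.73 [329, 171, 418, 258] [626. 199.  94.] zmax 141.0
dispenser 0.32 [247, 218, 259, 236] [ 543. -140.   32.] zmax 40.0
tray 0.76 [163, 215, 276, 243] [ 519. -240.   20.] zmax 59.0
bauble_amber_center 0.8 [207, 208, 225, 220] [ 514. -243.   72.] zmax 81.0
bauble_green_center 0.69 [176, 207, 193, 222] [ 495. -335.   70.] zmax 80.0
ring_empty 0.59 [248, 217, 259, 237] [ 543. -140.   32.] zmax 40.0
ring_empty 0.48 [278, 242, 304, 276] [740. -57.  67.] zmax 86.0
jar_yellow 0.84 [279, 237, 304, 278] [733. -56.  68.] zmax 86.0
jar_pink 0.78 [410, 180, 435, 213] [522. 403.  63.] zmax 124.0
```

View pics/top1.png

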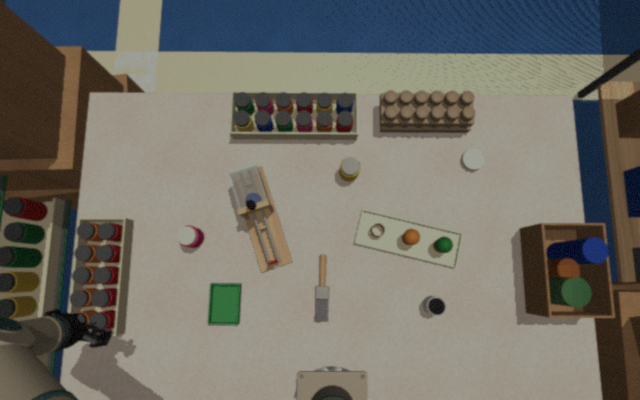

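View pics/scene1.png

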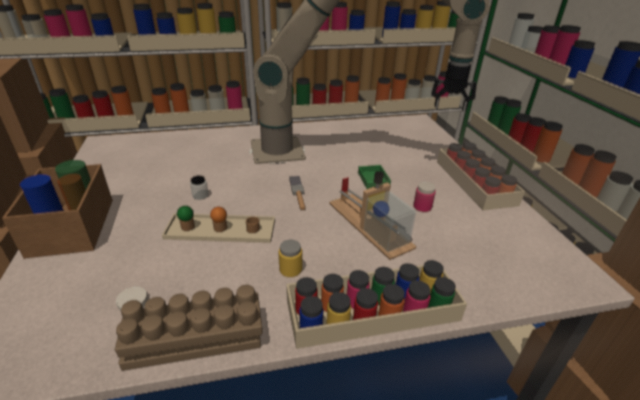

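```bash
cat > f.py <<'E'
from h import *
P=np.load("top1.npy");C=np.load("topc.npy")
def rect(x0,x1,y0,y1,z0,z1):
    m=(P[...,0]>x0)&(P[...,0]<x1)&(P[...,1]>y0)&(P[...,1]<y1)&(P[...,2]>z0)&(P[...,2]<z1)
    Q=P[m];r=cv2.minAreaRect(Q[:,:2].astype(np.float32));print(len(Q),np.round(r[0],1),np.round(r[1],1),round(r[2],2),"medz",np.median(Q[:,2]))
    return Q
print("table z",np.nanmedian(P[300:350,380:420,2]))
rect(380,720,120,330,6,150);rect(380,720,120,330,6,20)
rect(420,600,-400,-80,8,24)
for a in[(490,570,-180,-110,30,50),(440,560,-270,-190,60,90),(420,540,-370,-290,60,90)]:
    Q=rect(*a);print(np.round(Q.mean(0)),np.round([Q.min(0),Q.max(0)]))
Q=rect(500,700,150,300,150,230);print(np.round(Q,0).tolist())
E
python3 f.py
python3 - <<'E'
import cv2
a=cv2.imread("pics/top1.png")
cv2.imwrite("pics/crop.png",cv2.resize(a[150:290,200:400],None,fx=4,fy=4,interpolation=cv2.INTER_CUBIC))
E
```

```text
table z 0.6437601324387288
3535 [551.1 224.2] [337.9 207.8] 0.64 medz 19.89652348204436
1768 [551.1 224.2] [337.9 207.8] 0.64 medz 12.539075683238252
825 [ 514.3 -240.5] [326.1 151.9] 78.93 medz 11.835960587171257
48 [ 520.2 -141.3] [37.8 40.7] 85.96 medz 40.35132396223173
[ 521. -140.   39.] [[ 500. -160.   30.]
 [ 540. -122.   47.]]
209 [ 496.6 -237. ] [45.9 44.5] 89.24 medz 76.3373208204357
[ 496. -236.   75.] [[ 474. -260.   60.]
 [ 519. -214.   85.]]
210 [ 473.3 -333.8] [45.5 44.7] 89.98 medz 75.98439572248924
[ 473. -332.   75.] [[ 451. -357.   61.]
 [ 496. -311.   86.]]
115 [571.7 223.1] [24.  85.9] 12.7 medz 195.62704982905007
[[582.0, 230.0, 197.0], [582.0, 227.0, 198.0], [582.0, 223.0, 203.0], [583.0, 222.0, 197.0], [582.0, 219.0, 198.0], [583.0, 217.0, 192.0], [591.0, 190.0, 151.0], [591.0, 187.0, 151.0], [580.0, 233.0, 195.0], [580.0, 230.0, 197.0], [579.0, 226.0, 201.0], [580.0, 224.0, 198.0], [580.0, 222.0, 197.0], [580.0, 219.0, 198.0], [580.0, 216.0, 197.0], [582.0, 216.0, 182.0], [588.0, 201.0, 151.0], [588.0, 190.0, 151.0], [577.0, 235.0, 196.0], [577.0, 233.0, 196.
[... 1488 characters left out ...]
0, 200.0], [563.0, 224.0, 197.0], [564.0, 221.0, 196.0], [563.0, 218.0, 198.0], [563.0, 215.0, 200.0], [564.0, 214.0, 192.0], [566.0, 213.0, 180.0], [561.0, 230.0, 194.0], [561.0, 227.0, 196.0], [560.0, 223.0, 199.0], [560.0, 221.0, 200.0], [561.0, 219.0, 194.0], [562.0, 217.0, 188.0], [563.0, 215.0, 183.0], [564.0, 214.0, 174.0], [565.0, 265.0, 152.0], [565.0, 257.0, 150.0], [565.0, 245.0, 151.0], [561.0, 230.0, 179.0], [560.0, 226.0, 183.0], [560.0, 223.0, 183.0], [560.0, 221.0, 184.0], [561.0, 219.0, 177.0], [562.0, 217.0, 171.0], [562.0, 265.0, 151.0], [562.0, 245.0, 152.0], [562.0, 243.0, 151.0], [562.0, 240.0, 152.0], [559.0, 245.0, 152.0], [556.0, 251.0, 151.0], [551.0, 262.0, 150.0]]
```

View pics/crop.png

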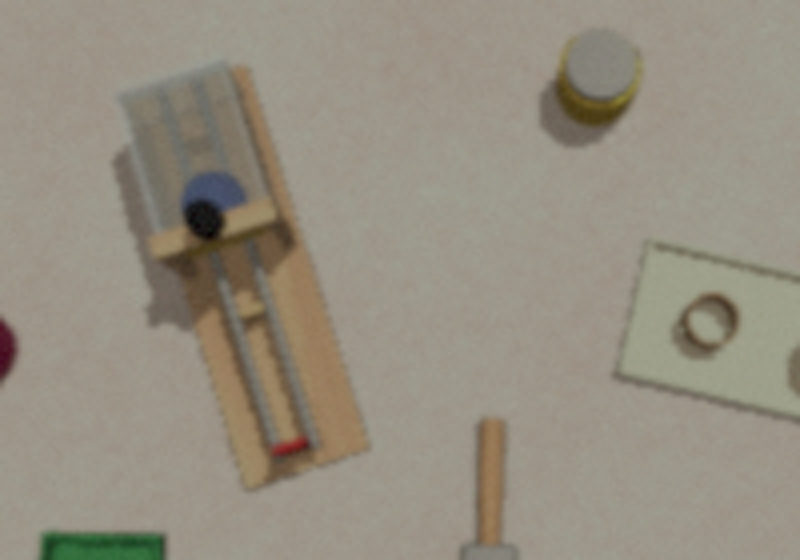

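```bash
python3 - <<'E'
from h import *
P=np.load("top1.npy");C=np.load("topc.npy").astype(int)
S=(P[...,0]>380)&(P[...,0]<720)&(P[...,1]>100)&(P[...,1]<330)
m=S&(C[...,0]>1.8*C[...,1])&(C[...,0]>90)
print("red",np.round(P[m]).tolist())
k=S&(P[...,2]>191);Q=P[k];c,r=cv2.minEnclosingCircle(Q[:,:2].astype(np.float32));print("knob",c,r,Q.mean(0))
b=S&(P[...,2]>136)&(P[...,2]<156);r=cv2.minAreaRect(P[b][:,:2].astype(np.float32));print("bridge",r)
# base plane fit
b=S&(P[...,2]>7)&(P[...,2]<18)
b=cv2.morphologyEx(b.astype(np.uint8),cv2.MORPH_OPEN,np.ones((3,3)))>0
print("base",np.median(P[b][:,2]),cv2.minAreaRect(P[b][:,:2].astype(np.float32)))
for n,u,v in[("c1",261.5,272.5),("c2",292.5,263),("c3",261.5,166.5)]:
    print(n,np.round(P[int(v)-2:int(v)+3,int(u)-2:int(u)+3,:].reshape(-1,3)[[6,7,8,12,16,18]]).tolist())
E
```

```text
red [[428.0, 164.0, 96.0], [425.0, 170.0, 93.0], [425.0, 167.0, 100.0], [425.0, 164.0, 95.0], [425.0, 161.0, 99.0], [422.0, 181.0, 100.0], [422.0, 178.0, 100.0], [422.0, 175.0, 102.0], [422.0, 172.0, 98.0], [422.0, 170.0, 98.0], [422.0, 167.0, 98.0], [422.0, 164.0, 93.0], [419.0, 184.0, 97.0], [420.0, 182.0, 92.0], [419.0, 178.0, 99.0], [420.0, 176.0, 94.0], [419.0, 173.0, 97.0], [420.0, 171.0, 81.0], [420.0, 170.0, 67.0], [418.0, 190.0, 49.0], [417.0, 181.0, 97.0], [417.0, 180.0, 79.0], [417.0, 178.0, 69.0]]
knob (572.463623046875, 223.78164672851562) 12.782927513122559 [571.5656066  223.45316165 197.46936687]
bridge ((618.56640625, 239.30569458007812), (114.87738800048828, 89.78289794921875), 18.295705795288086)
base 12.75297193312872 ((555.2449951171875, 217.72357177734375), (312.9237365722656, 99.9453125), 18.781246185302734)
c1 [[394.0, 219.0, 3.0], [394.0, 215.0, 15.0], [394.0, 211.0, 17.0], [391.0, 216.0, 3.0], [388.0, 219.0, 1.0], [388.0, 213.0, 1.0]]
c2 [[422.0, 124.0, 7.0], [nan, nan, nan], [422.0, 119.0, -1.0], [419.0, 122.0, 2.0], [416.0, 125.0, -2.0], [416.0, 119.0, -1.0]]
c3 [[730.0, 230.0, -0.0], [731.0, 227.0, -2.0], [731.0, 223.0, -2.0], [724.0, 224.0, 13.0], [720.0, 227.0, 15.0], [723.0, 223.0, 2.0]]
```

```bash
python3 -m handwheel '[{"delta_pos":[1.9,-2.3,0.2],"yaw":0.046},{"delta_pos":[1.9,-2.3,0.2],"yaw":0.046},{"delta_pos":[1.9,-2.3,0.2],"yaw":0.046},{"delta_pos":[1.9,-2.3,0.2],"yaw":0.046},{"delta_pos":[1.9,-2.3,0.2],"yaw":0.046},{"delta_pos":[1.9,-2.3,0],"yaw":0.046},{"delta_pos":[1.9,-2.3,0],"yaw":0.046},{"delta_pos":[1.9,-2.3,0],"yaw":0.046},{"delta_pos":[1.9,-2.3,0],"yaw":0.046},{"delta_pos":[1.9,-2.3,0],"yaw":0.046}]' 1
```

```text
clock: 1.88
eef_pos: [452.8, 363.7, 241.5]
tool_rot: [3.141, 0.0, -3.094]
force: [0.4, 0.7, -0.2]
width: 85.3
gripper_force: 0.0
```

```bash
python3 -m handwheel '[{"delta_pos":[2.0,-2.3,0],"yaw":0.047},{"delta_pos":[2.0,-2.3,0],"yaw":0.047},{"delta_pos":[2.0,-2.3,0],"yaw":0.047},{"delta_pos":[2.0,-2.3,0],"yaw":0.047},{"delta_pos":[2.0,-2.4,0],"yaw":0.047},{"delta_pos":[1.9,-2.4,0],"yaw":0.046},{"delta_pos":[0,0,0]},{"delta_pos":[0,0,0]}]' 1
cat > w.py <<'E'
from h import *
import sys
def wproj(im,s,Pw):
    T=R.from_euler("xyz",s["tool_rot"]).as_matrix(); pt=(np.atleast_2d(Pw)-s["eef_pos"])@T
    H=np.array(im["hand_eye"]);pc=(pt-H[:3,3])@H[:3,:3]
    q=np.c_[pc[:,0],-pc[:,1],-pc[:,2]];r=np.hypot(q[:,0],q[:,1]);th=np.arctan2(r,q[:,2])
    return np.c_[im["cx"]+im["fx"]*th*q[:,0]/r,im["cy"]+im["fy"]*th*q[:,1]/r]
def wcloud(im,s):
    z=im["z_map"];v,u=np.mgrid[0:z.shape[0],0:z.shape[1]]
    a=(u-im["cx"])/im["fx"];b=(v-im["cy"])/im["fy"];th=np.hypot(a,b)+1e-9;k=np.tan(th)/th*z
    p=np.stack([a*k,-b*k,-z],-1);H=np.array(im["hand_eye"]);T=R.from_euler("xyz",s["tool_rot"]).as_matrix()
    P=(p@H[:3,:3].T+H[:3,3])@T.T+s["eef_pos"];P[z<=0]=np.nan;return P
E
python3 - <<'E'
from w import *
s=status.read_state();im=get_image("wrist");save(im,"w1");P=wcloud(im,s)
k=(abs(P[...,0]-572)<30)&(abs(P[...,1]-223)<30)&(P[...,2]>188)&(P[...,2]<205);Q=P[k]
print(k.sum(),cv2.minEnclosingCircle(Q[:,:2].astype(np.float32)) if len(Q) else 0,np.median(Q,0) if len(Q) else 0)
print(wproj(im,s,[[572,223.6,197],[449,181.7,75.5],[421.5,172.4,96]]),s["eef_pos"],s["tool_rot"])
E
```

```text
0 0 0
[[152.60992297 337.96599735]
 [152.03565777 172.64753845]
 [134.24899522 151.22487805]] [452.79944551 363.68692868 241.48911174] [ 3.14142034e+00  3.03493906e-04 -3.09410985e+00]schema error: expected keys delta_pos, yaw
```

View pics/w1.png

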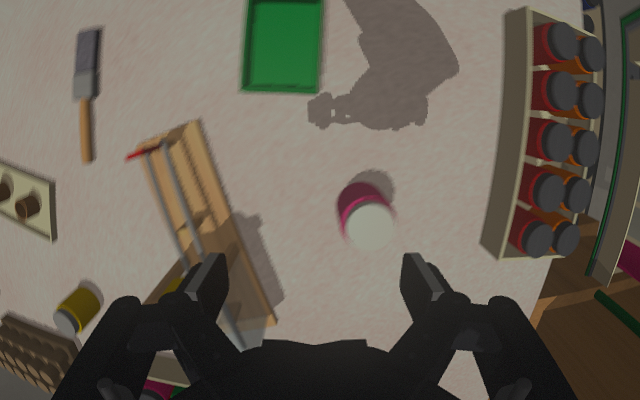

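```bash
python3 -m handwheel '[{"delta_pos":[2.0,-2.3,0],"yaw":0.047},{"delta_pos":[2.0,-2.3,0],"yaw":0.047},{"delta_pos":[2.0,-2.3,0],"yaw":0.047},{"delta_pos":[2.0,-2.3,0],"yaw":0.047},{"delta_pos":[2.0,-2.4,0],"yaw":0.047},{"delta_pos":[1.9,-2.4,0],"yaw":0.046},{"delta_pos":[0,0,0],"yaw":0},{"delta_pos":[0,0,0],"yaw":0}]' 1
python3 - <<'E'
from w import *
s=status.read_state();im=get_image("wrist");save(im,"w2");P=wcloud(im,s)
k=(abs(P[...,0]-572)<30)&(abs(P[...,1]-223)<30)&(P[...,2]>188)&(P[...,2]<205);Q=P[k]
print(k.sum(),cv2.minEnclosingCircle(Q[:,:2].astype(np.float32)) if len(Q) else 0,np.median(Q,0) if len(Q) else 0)
C=im["color"].astype(int);m=(C[...,0]>1.8*C[...,1])&(C[...,0]>80)&(abs(P[...,0]-421)<40)&(abs(P[...,1]-172)<40)
Q=P[m];print("red",m.sum(),np.round([Q.min(0),np.median(Q,0),Q.max(0)]) if m.sum() else 0)
print(wproj(im,s,[[572,223.6,197],[449,181.7,75.5],[421.5,172.4,96]]),s["eef_pos"],s["tool_rot"])
E
```

```text
clock: 2.6
eef_pos: [572.3, 222.3, 241.1]
tool_rot: [-3.141, -0.0, -2.821]
force: [-0.6, 0.7, -0.2]
width: 85.0
gripper_force: 0.0
1219 ((571.6464233398438, 224.80056762695312), 13.12440013885498) [569.88163223 224.20776877 197.24604213]
red 154 [[416. 162.  94.]
 [422. 174.  96.]
 [428. 186.  98.]]
[[316.89114604 226.0637912 ]
 [315.06167332  53.72695243]
 [314.96034738  20.45455656]] [572.28396951 222.30908197 241.0852994 ] [-3.14056240e+00 -4.06560936e-05 -2.82078611e+00]
```

View pics/w2.png

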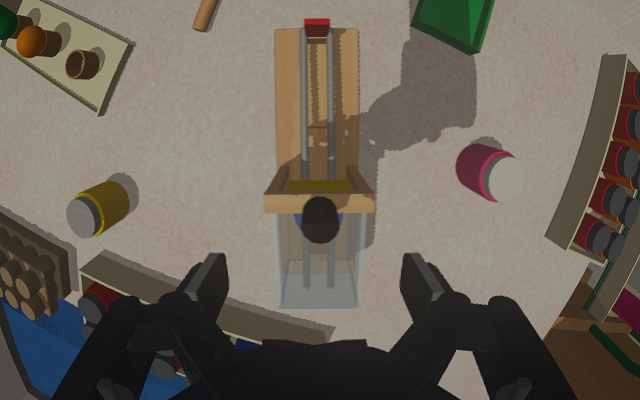

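```bash
python3 -m handwheel '[{"delta_pos":[-0.06,0.2,-1.5],"yaw":0.004},{"delta_pos":[0,0,-2],"yaw":0},{"delta_pos":[0,0,-2],"yaw":0},{"delta_pos":[0,0,-1.5],"yaw":0},{"delta_pos":[0,0,-0.7],"yaw":0},{"delta_pos":[0,0,0],"yaw":0}]' 1
python3 -m handwheel '[{"delta_pos":[0,0,0],"yaw":0},{"delta_pos":[0,0,0],"yaw":0},{"delta_pos":[0,0,0],"yaw":0},{"delta_pos":[0,0,0],"yaw":0},{"delta_pos":[0,0,0],"yaw":0},{"delta_pos":[0,0,0],"yaw":0},{"delta_pos":[0,0,0],"yaw":0},{"delta_pos":[0,0,0],"yaw":0}]' -0.35
python3 -m handwheel '[{"delta_pos":[0,0,0],"yaw":0},{"delta_pos":[0,0,0],"yaw":0},{"delta_pos":[0,0,0],"yaw":0},{"delta_pos":[0,0,0],"yaw":0}]' -0.42
```

```text
clock: 3.15
eef_pos: [568.4, 228.0, 162.8]
tool_rot: [3.141, -0.004, -2.809]
force: [-0.4, -0.0, 0.7]
width: 85.7
gripper_force: 0.0
clock: 3.82
eef_pos: [570.9, 226.2, 164.6]
tool_rot: [-3.141, 0.001, -2.812]
force: [1.1, -2.8, 1.1]
width: 27.5
gripper_force: 1.3
clock: 4.15
eef_pos: [571.2, 225.4, 164.8]
tool_rot: [-3.14, 0.001, -2.813]
force: [1.0, -5.5, 4.6]
width: 25.2
gripper_force: 24.5
```

```bash
python3 -m handwheel '[{"delta_pos":[0,0,0],"yaw":0},{"delta_pos":[0,0,0],"yaw":0},{"delta_pos":[0,0,0],"yaw":0}]' -0.42
python3 -m handwheel '[{"delta_pos":[0,0,0],"yaw":0},{"delta_pos":[0,0,0],"yaw":0},{"delta_pos":[0,0,0],"yaw":0}]' -0.44
python3 -m handwheel '[{"delta_pos":[0,0,0],"yaw":0},{"delta_pos":[0,0,0],"yaw":0},{"delta_pos":[0,0,0],"yaw":0}]' -0.48
```

```text
clock: 4.4
eef_pos: [571.2, 225.4, 164.8]
tool_rot: [-3.14, 0.001, -2.813]
force: [2.3, -5.1, 5.2]
width: 25.1
gripper_force: 24.5
clock: 4.65
eef_pos: [571.2, 225.4, 164.8]
tool_rot: [-3.14, 0.001, -2.813]
force: [1.7, -4.9, 6.3]
width: 24.8
gripper_force: 44.0
clock: 4.9
eef_pos: [571.2, 225.4, 164.9]
tool_rot: [-3.14, 0.001, -2.812]
force: [1.9, -5.8, 5.1]
width: 24.6
gripper_force: 58.5
```

```bash
python3 -m handwheel '[{"delta_pos":[0,0,0.5],"yaw":0},{"delta_pos":[0,0,1],"yaw":0},{"delta_pos":[0,0,1],"yaw":0},{"delta_pos":[0,0,1],"yaw":0},{"delta_pos":[0,0,0.8],"yaw":0},{"delta_pos":[0,0,0.5],"yaw":0},{"delta_pos":[0,0,0.1],"yaw":0},{"delta_pos":[0,0,0],"yaw":0},{"delta_pos":[0,0,0],"yaw":0}]' -0.48
```

```text
clock: 5.65
eef_pos: [571.1, 225.3, 211.8]
tool_rot: [-3.14, -0.0, -2.812]
force: [5.5, -2.3, -7.8]
width: 24.6
gripper_force: 59.2
```

```bash
python3 -m handwheel '[{"delta_pos":[0,0,0.2],"yaw":0},{"delta_pos":[0,0,0.15],"yaw":0},{"delta_pos":[0,0,0],"yaw":0},{"delta_pos":[0,0,0],"yaw":0}]' -0.48
python3 -m handwheel '[{"delta_pos":[0,0,0.15],"yaw":0},{"delta_pos":[0,0,0],"yaw":0},{"delta_pos":[0,0,0],"yaw":0}]' -0.48
```

```text
clock: 5.98
eef_pos: [571.1, 225.4, 215.1]
tool_rot: [-3.14, -0.001, -2.812]
force: [5.2, -3.8, -7.8]
width: 24.7
gripper_force: 59.8
clock: 6.23
eef_pos: [571.0, 225.3, 215.2]
tool_rot: [-3.14, -0.001, -2.812]
force: [6.6, -2.2, -15.4]
width: 24.1
gripper_force: 60.2
```

```bash
cat > blue.py <<'E'
from h import *
from scipy.optimize import least_squares
im=get_image("top");P=cloud(im);C=im["color"].astype(int)
m=(C[...,2]>1.25*C[...,0])&(C[...,2]>50)&(abs(P[...,0]-520)<150)&(abs(P[...,1]-215)<90)&(P[...,2]>60)&(P[...,2]<140)
Q=P[m];print(len(Q))
if len(Q)>30:
    f=least_squares(lambda c:np.linalg.norm(Q-c,axis=1)-25,Q.mean(0)-[0,0,15],loss="soft_l1");print("bauble",f.x.round(1),np.abs(f.fun).mean().round(2))
save(im,"t2")
E
python3 blue.py
```

```text
0
```

```bash
python3 - <<'E'
from w import *
s=status.read_state();im=get_image("wrist");save(im,"w3")
print(wproj(im,s,[[449,181.9,75.5]]),[ (b["score"],b["rect"]) for b in models.boxes_of(im,"bauble_center")])
E
```

```text
[[313.13720025  49.4070629 ]] [(0.98, [287.7, 22.8, 343.2, 75.2])]
```

View pics/w3.png

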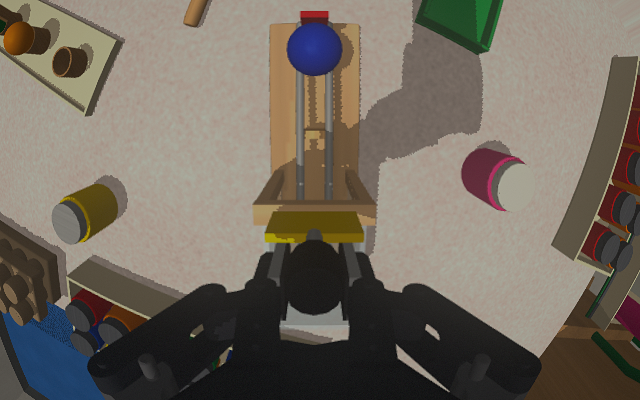

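```bash
python3 -m handwheel '[{"delta_pos":[0,0,-0.7],"yaw":0},{"delta_pos":[0,0,-1.1],"yaw":0},{"delta_pos":[0,0,-1.1],"yaw":0},{"delta_pos":[0,0,-1.1],"yaw":0},{"delta_pos":[0,0,-0.9],"yaw":0},{"delta_pos":[0,0,-0.3],"yaw":0},{"delta_pos":[0,0,0],"yaw":0},{"delta_pos":[0,0,0],"yaw":0}]' -0.48
python3 -m handwheel '[{"delta_pos":[0,0,0],"yaw":0},{"delta_pos":[0,0,0],"yaw":0},{"delta_pos":[0,0,0],"yaw":0},{"delta_pos":[0,0,0],"yaw":0},{"delta_pos":[0,0,0],"yaw":0},{"delta_pos":[0,0,0],"yaw":0}]' 1
```

```text
clock: 7.05
eef_pos: [571.1, 225.3, 165.3]
tool_rot: [-3.14, -0.0, -2.812]
force: [4.6, -4.1, -4.2]
width: 24.7
gripper_force: 62.1
clock: 7.55
eef_pos: [570.1, 227.4, 166.4]
tool_rot: [3.141, -0.0, -2.811]
force: [0.8, 0.5, 0.3]
width: 85.3
gripper_force: 0.0
```

```bash
python3 -m handwheel '[{"delta_pos":[0,0,2],"yaw":0},{"delta_pos":[0,0,2.5],"yaw":0},{"delta_pos":[-2,-0.7,1],"yaw":0},{"delta_pos":[-2.5,-0.9,0],"yaw":0},{"delta_pos":[-2.5,-0.9,0],"yaw":0},{"delta_pos":[-2.5,-0.9,-1],"yaw":0},{"delta_pos":[-2,-0.8,-2],"yaw":0},{"delta_pos":[-0.6,-0.24,-1],"yaw":0},{"delta_pos":[0,0,0],"yaw":0},{"delta_pos":[0,0,0],"yaw":0}]' 1
python3 - <<'E'
from w import *
from scipy.optimize import least_squares
s=status.read_state();im=get_image("wrist");P=wcloud(im,s);C=im["color"].astype(int)
m=(C[...,2]>1.25*C[...,0])&(C[...,2]>50)&(abs(P[...,0]-449)<60)&(abs(P[...,1]-183)<60)&(P[...,2]>60)&(P[...,2]<115)
Q=P[m];f=least_squares(lambda c:np.linalg.norm(Q-c,axis=1)-25,Q.mean(0)-[0,0,15],loss="soft_l1");print(len(Q),"bauble",f.x.round(1),np.abs(f.fun).mean().round(2))
print(np.round(s["eef_pos"],1),s["tool_rot"],np.abs(s["qd"]).max())
s=status.read_state();print(np.round(s["eef_pos"],1))
E
```

```text
clock: 8.38
eef_pos: [449.7, 182.8, 181.6]
tool_rot: [3.141, 0.0, -2.811]
force: [0.5, -0.0, 0.7]
width: 85.6
gripper_force: 0.0
2523 bauble [448.4 182.7  75.6] 0.41
[449.7 182.8 181.6] [ 3.14141520e+00  4.49966235e-04 -2.81119683e+00] 0.04925111320538342
[450.6 183.2 182. ]
```

```bash
python3 -m handwheel '[{"delta_pos":[-0.2,-0.05,-1.2],"yaw":-0.005},{"delta_pos":[0,0,-2],"yaw":0},{"delta_pos":[0,0,-2.2],"yaw":0},{"delta_pos":[0,0,-2.2],"yaw":0},{"delta_pos":[0,0,-2.2],"yaw":0},{"delta_pos":[0,0,-1.8],"yaw":0},{"delta_pos":[0,0,-1.2],"yaw":0},{"delta_pos":[0,0,0],"yaw":0},{"delta_pos":[0,0,0],"yaw":0},{"delta_pos":[0,0,0],"yaw":0}]' 1
python3 -m handwheel '[{"delta_pos":[0,0,0],"yaw":0},{"delta_pos":[0,0,0],"yaw":0},{"delta_pos":[0,0,0],"yaw":0},{"delta_pos":[0,0,0],"yaw":0},{"delta_pos":[0,0,0],"yaw":0}]' 0.24
```

```text
clock: 9.27
eef_pos: [448.8, 182.7, 54.2]
tool_rot: [3.141, 0.002, -2.816]
force: [0.4, -0.4, 0.5]
width: 85.3
gripper_force: 0.0
clock: 9.68
eef_pos: [447.5, 182.1, 53.6]
tool_rot: [3.142, 0.001, -2.816]
force: [-0.4, -1.0, -0.0]
width: 52.9
gripper_force: 0.0
```

```bash
python3 -m handwheel '[{"delta_pos":[0,0,0],"yaw":0},{"delta_pos":[0,0,0],"yaw":0},{"delta_pos":[0,0,0],"yaw":0}]' 0.18
python3 -m handwheel '[{"delta_pos":[0,0,0],"yaw":0},{"delta_pos":[0,0,0],"yaw":0},{"delta_pos":[0,0,0],"yaw":0}]' 0.168
```

```text
clock: 9.93
eef_pos: [447.4, 182.4, 53.4]
tool_rot: [3.141, 0.0, -2.816]
force: [-0.8, 1.3, 0.8]
width: 50.3
gripper_force: 0.7
clock: 10.18
eef_pos: [447.3, 182.5, 53.4]
tool_rot: [3.141, 0.0, -2.816]
force: [-1.0, 3.0, 2.0]
width: 50.0
gripper_force: 1.4
```

```bash
python3 -m handwheel '[{"delta_pos":[0,0,0],"yaw":0},{"delta_pos":[0,0,0],"yaw":0},{"delta_pos":[0,0,0],"yaw":0}]' 0.16
python3 -m handwheel '[{"delta_pos":[0,0,0],"yaw":0},{"delta_pos":[0,0,0],"yaw":0},{"delta_pos":[0,0,0],"yaw":0}]' 0.153
```

```text
clock: 10.43
eef_pos: [447.3, 182.5, 53.4]
tool_rot: [3.141, 0.0, -2.816]
force: [-1.5, 3.4, 2.0]
width: 49.4
gripper_force: 3.4
clock: 10.68
eef_pos: [447.3, 182.5, 53.4]
tool_rot: [3.141, 0.0, -2.816]
force: [-2.0, 5.0, 3.2]
width: 49.1
gripper_force: 7.1
```

```bash
python3 -m handwheel '[{"delta_pos":[0,0,0],"yaw":0},{"delta_pos":[0,0,0],"yaw":0},{"delta_pos":[0,0,0],"yaw":0},{"delta_pos":[0,0,0.3],"yaw":0},{"delta_pos":[0,0,0.7],"yaw":0},{"delta_pos":[0,0,1],"yaw":0},{"delta_pos":[0,0,1],"yaw":0},{"delta_pos":[0,0,0.5],"yaw":0},{"delta_pos":[0,0,0],"yaw":0},{"delta_pos":[0,0,0],"yaw":0}]' 0.147
python3 - <<'E'
from w import *
s=status.read_state();im=get_image("wrist");save(im,"w4");print([ (b["score"],b["rect"]) for b in models.boxes_of(im,"bauble_center")][:2])
e=np.array(s["eef_pos"]);print(e,wproj(im,s,[e+[0,0,22.1]]),s["gripper_force"])
E
```

```text
clock: 11.52
eef_pos: [447.3, 181.7, 88.9]
tool_rot: [-3.141, 0.0, -2.817]
force: [-0.5, 0.0, -0.8]
width: 49.1
gripper_force: 11.0
[(0.86, [258.3, 230.0, 366.4, 335.0]), (0.67, [25.8, 316.0, 93.5, 387.9])]
[447.29768417 181.70572185  88.85341502] [[315.19271631 279.42706633]] 10.972574204206467
```

View pics/w4.png

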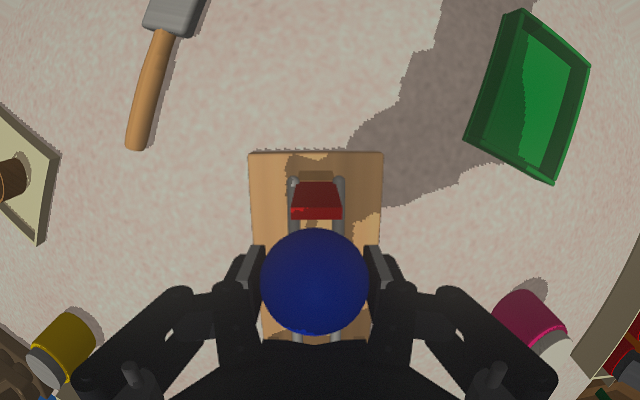

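```bash
python3 -m handwheel '[{"delta_pos":[0,0,1],"yaw":0},{"delta_pos":[0,0,2],"yaw":-0.04},{"delta_pos":[0,-0.5,2],"yaw":-0.08},{"delta_pos":[0.4,-1.2,1],"yaw":-0.11},{"delta_pos":[0.4,-1.8,0],"yaw":-0.11},{"delta_pos":[0.4,-2,0],"yaw":-0.11},{"delta_pos":[0.4,-2,0],"yaw":-0.11},{"delta_pos":[0.4,-2,0],"yaw":-0.11},{"delta_pos":[0.4,-2,0],"yaw":-0.11},{"delta_pos":[0.4,-2,0],"yaw":-0.11}]' 0.147
python3 -m handwheel '[{"delta_pos":[0.4,-2,0],"yaw":-0.11},{"delta_pos":[0.4,-2,0],"yaw":-0.11},{"delta_pos":[0.4,-2,0],"yaw":-0.11},{"delta_pos":[0.4,-2,0],"yaw":-0.11},{"delta_pos":[0.5,-2,0],"yaw":-0.11},{"delta_pos":[0.5,-2,0],"yaw":-0.11},{"delta_pos":[0.5,-2,0],"yaw":-0.11},{"delta_pos":[0.5,-1.5,0],"yaw":-0.1},{"delta_pos":[0.5,-1,0],"yaw":-0.1},{"delta_pos":[0,0,0],"yaw":-0.07}]' 0.147
```

```text
clock: 12.45
eef_pos: [475.1, 46.2, 148.7]
tool_rot: [3.142, -0.001, 2.572]
force: [0.4, 0.2, -0.4]
width: 49.4
gripper_force: 11.0
clock: 13.28
eef_pos: [517.2, -120.8, 148.8]
tool_rot: [3.14, 0.001, 1.529]
force: [-0.0, 0.2, -1.1]
width: 49.3
gripper_force: 11.0
```

```bash
python3 -m handwheel '[{"delta_pos":[0.15,-0.9,0],"yaw":-0.1},{"delta_pos":[0.15,-0.9,0],"yaw":-0.1},{"delta_pos":[0,0,0],"yaw":0},{"delta_pos":[0,0,0],"yaw":0},{"delta_pos":[0,0,0],"yaw":0},{"delta_pos":[0,0,0],"yaw":0}]' 0.147
python3 - <<'E'
from w import *
from scipy.optimize import least_squares
s=status.read_state();im=get_image("wrist");save(im,"w5");P=wcloud(im,s)
e=np.array(s["eef_pos"]);print(e,s["tool_rot"]);C=im["color"].astype(int)
m=(C[...,2]>1.25*C[...,0])&(C[...,2]>50)&(np.linalg.norm(P-e-[0,0,22],axis=-1)<40)
Q=P[m];f=least_squares(lambda c:np.linalg.norm(Q-c,axis=1)-25,e+[0,0,22],loss="soft_l1");print(len(Q),"ball rel tcp",(f.x-e).round(1),np.abs(f.fun).mean())
def near(c,r,z0,z1):
    return (np.hypot(P[...,0]-c[0],P[...,1]-c[1])<r)&(P[...,2]>z0)&(P[...,2]<z1)
for n,c in(("amber",(496.5,-237)),("green",(473.3,-334))):
    Q=P[near(c,35,48,90)]
    if len(Q)>50:
        f=least_squares(lambda c:np.linalg.norm(Q-c,axis=1)-25,[*c,57],loss="soft_l1");print(n,len(Q),f.x.round(1),np.abs(f.fun).mean())
Q=P[near((520,-140.5),35,37,43)]
if len(Q)>20:
    f=least_squares(lambda c:np.hypot(Q[:,0]-c[0],Q[:,1]-c[1])-19.5,[520,-140],loss="soft_l1");print("ring",len(Q),f.x.round(1),np.abs(f.fun).mean(),np.ptp(Q,axis=0))
E
```

```text
clock: 13.78
eef_pos: [519.2, -135.0, 148.3]
tool_rot: [-3.141, -0.001, 1.339]
force: [0.7, -0.3, -0.7]
width: 49.0
gripper_force: 11.0
[ 519.17627904 -135.0097656   148.33301056] [-3.14102918e+00 -1.01867216e-03  1.33936113e+00]
9186 ball rel tcp [ 0.3 -1.3 21.9] 0.37360194155398563
ring 558 [ 520.  -139.8] 0.8682048293103755 [41.15992393 41.86995258  5.30742127]
```

View pics/w5.png

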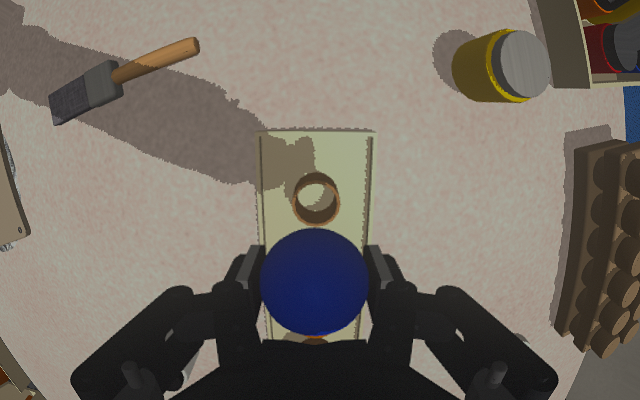

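```bash
python3 -m handwheel '[{"delta_pos":[0.05,-0.35,-1],"yaw":-0.005},{"delta_pos":[0,0,-2],"yaw":0},{"delta_pos":[0,0,-2.2],"yaw":0},{"delta_pos":[0,0,-1.8],"yaw":0},{"delta_pos":[0,0,-1],"yaw":0},{"delta_pos":[0,0,-0.5],"yaw":0},{"delta_pos":[0,0,0],"yaw":0},{"delta_pos":[0,0,0],"yaw":0},{"delta_pos":[0,0,0],"yaw":0},{"delta_pos":[0,0,0],"yaw":0}]' 0.147
```

```text
clock: 14.67
eef_pos: [520.6, -139.7, 64.2]
tool_rot: [3.14, -0.0, 1.332]
force: [-0.5, 0.1, 0.1]
width: 49.2
gripper_force: 11.0
```

```bash
python3 -m handwheel '[{"delta_pos":[-0.06,0.06,-0.6],"yaw":0},{"delta_pos":[0,0,-0.8],"yaw":0},{"delta_pos":[0,0,-0.5],"yaw":0},{"delta_pos":[0,0,-0.4],"yaw":0},{"delta_pos":[0,0,-0.2],"yaw":0},{"delta_pos":[0,0,0],"yaw":0},{"delta_pos":[0,0,0],"yaw":0},{"delta_pos":[0,0,0],"yaw":0},{"delta_pos":[0,0,0],"yaw":0}]' 0.147
```

```text
clock: 15.42
eef_pos: [519.4, -139.0, 38.5]
tool_rot: [3.141, -0.0, 1.332]
force: [0.1, 0.0, -0.2]
width: 49.0
gripper_force: 11.0
```

Bottom should be about 3 mm above the seat; creep down watching the force.

```bash
python3 -m handwheel '[{"delta_pos":[0,0,-0.08],"yaw":0},{"delta_pos":[0,0,-0.08],"yaw":0},{"delta_pos":[0,0,-0.05],"yaw":0},{"delta_pos":[0,0,0],"yaw":0},{"delta_pos":[0,0,0],"yaw":0}]' 0.147
python3 -m handwheel '[{"delta_pos":[0,0,-0.05],"yaw":0},{"delta_pos":[0,0,0],"yaw":0},{"delta_pos":[0,0,0],"yaw":0}]' 0.147
```

```text
clock: 15.83
eef_pos: [519.2, -138.9, 36.2]
tool_rot: [-3.141, -0.0, 1.332]
force: [-0.8, 0.5, -0.4]
width: 49.1
gripper_force: 11.0
clock: 16.08
eef_pos: [519.4, -139.0, 35.7]
tool_rot: [3.141, 0.0, 1.332]
force: [-0.5, 0.6, 0.0]
width: 49.1
gripper_force: 11.0
```

```bash
python3 -m handwheel '[{"delta_pos":[0,0,-0.05],"yaw":0},{"delta_pos":[0,0,0],"yaw":0},{"delta_pos":[0,0,0],"yaw":0}]' 0.147
python3 -m handwheel '[{"delta_pos":[0,0,-0.05],"yaw":0},{"delta_pos":[0,0,0],"yaw":0},{"delta_pos":[0,0,0],"yaw":0}]' 0.147
```

```text
clock: 16.33
eef_pos: [519.5, -139.1, 35.4]
tool_rot: [3.141, 0.0, 1.332]
force: [0.6, 0.3, 1.3]
width: 49.1
gripper_force: 11.1
clock: 16.58
eef_pos: [519.6, -139.1, 35.1]
tool_rot: [3.141, -0.0, 1.332]
force: [0.7, 0.0, 5.2]
width: 49.3
gripper_force: 11.2
```

```bash
python3 -m handwheel '[{"delta_pos":[0,0,0.02],"yaw":0},{"delta_pos":[0,0,0],"yaw":0}]' 0.16
python3 -m handwheel '[{"delta_pos":[0,0,0],"yaw":0},{"delta_pos":[0,0,0],"yaw":0},{"delta_pos":[0,0,0],"yaw":0}]' 0.185
python3 -m handwheel '[{"delta_pos":[0,0,0],"yaw":0},{"delta_pos":[0,0,0],"yaw":0},{"delta_pos":[0,0,0],"yaw":0},{"delta_pos":[0,0,0],"yaw":0},{"delta_pos":[0,0,0],"yaw":0},{"delta_pos":[0,0,0],"yaw":0}]' 0.7
```

```text
clock: 16.75
eef_pos: [519.5, -139.1, 35.0]
tool_rot: [3.141, 0.0, 1.332]
force: [0.6, -0.7, 3.2]
width: 49.5
gripper_force: 3.9
clock: 17.0
eef_pos: [519.3, -138.8, 34.7]
tool_rot: [-3.142, -0.0, 1.332]
force: [1.2, -1.1, 0.9]
width: 50.8
gripper_force: 0.4
clock: 17.5
eef_pos: [519.2, -138.9, 34.9]
tool_rot: [-3.141, -0.0, 1.332]
force: [0.6, 0.6, 0.6]
width: 72.4
gripper_force: 0.0
```

```bash
python3 -m handwheel '[{"delta_pos":[0,0,0.5],"yaw":0},{"delta_pos":[0,0,1.5],"yaw":0},{"delta_pos":[0,0,2.5],"yaw":0},{"delta_pos":[0,0,3],"yaw":0},{"delta_pos":[0,0,3],"yaw":0},{"delta_pos":[0,0,3],"yaw":0},{"delta_pos":[0,0,2],"yaw":0},{"delta_pos":[0,0,0],"yaw":0},{"delta_pos":[0,0,0],"yaw":0}]' 0.7
python3 - <<'E'
from w import *
from scipy.optimize import least_squares
s=status.read_state();im=get_image("wrist");save(im,"w6");P=wcloud(im,s);C=im["color"].astype(int)
m=(C[...,2]>1.25*C[...,0])&(C[...,2]>50)&(abs(P[...,0]-520)<40)&(abs(P[...,1]+140)<40)&(P[...,2]>40)&(P[...,2]<95)
Q=P[m];f=least_squares(lambda c:np.linalg.norm(Q-c,axis=1)-25,[520,-140,57],loss="soft_l1");print(len(Q),f.x.round(1),np.abs(f.fun).mean())
im=get_image("top");a=im["color"][150:290,200:480,::-1];cv2.imwrite("pics/t3.png",cv2.resize(a,None,fx=2.8,fy=2.8,interpolation=cv2.INTER_CUBIC))
P=cloud(im);k=(abs(P[...,0]-572)<20)&(abs(P[...,1]-224)<20)&(P[...,2]>188);print("knob",np.median(P[k],0))
E
```

```text
clock: 18.25
eef_pos: [519.9, -138.9, 191.3]
tool_rot: [3.139, -0.001, 1.332]
force: [-0.6, 0.6, -0.3]
width: 72.6
gripper_force: 0.0
2173 [ 519.9 -140.3   57.2] 0.4275498700072406
knob [571.78753547 223.25047109 197.30614442]
```

View pics/w6.png

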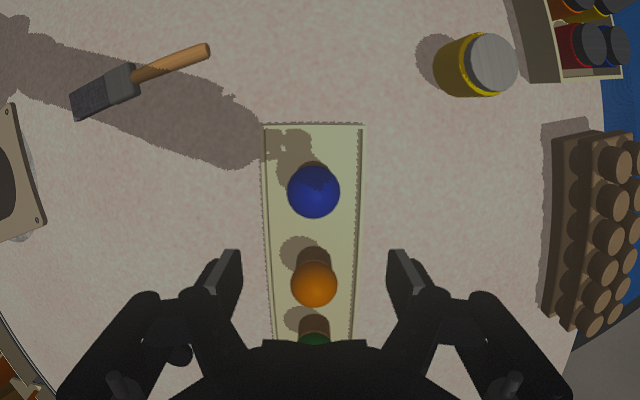

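The blue bauble is seated on the ring at pixel (314,190), centre height 57.2 mm. The amber bauble at (314,283), the green one at (314,338) and the yellow jar are in place. The gate is shut, with the knob top at 197 mm.

```bash
python3 -c "
from cell import ctrl; print(ctrl.finish_job())"
```

```text
the job is handed in; nothing more can be done
None
```

The blue bauble now rests on the empty ring, its centre measured at 57.2 mm against the expected 57.3 mm; it was gripped at about 11 N, the gate is shut again, nothing else was touched, and the job was handed in at about 18 s.

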